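Move the board carrier on and hold the locker's sagging-bolt gate ajar

TASK

The board carrier is standing in the way of the drying locker's gate. First push it along its rail to the next station, at the tray end, until its sprung ball drops into the notch there. Then open the gate: the barrel bolt sags behind its keeper's bent-up lip, so lift its knob while you draw it, without forcing it, then swing the gate open about a hand's width (roughly 80 mm at its free edge); it closes by itself, so finish still holding it ajar there, and leave the bottles, paint tube and wooden block around it alone.

Things in the scene. Friction and masses are not known exactly. Their poses are not given: they have to be found in the camera images.
- locker: Drying locker on the table, with its rail and bolt keeper. Grey box 290 wide x 76 deep, wooden roof top at z = 227 mm. Origin on the table under the closed gate; x points into it (front faces -x), y runs along rail and bolt towards the keeper post, z up. Rail centre line at x = -85, arms and rail under z = 88. Gate hinge line (vertical) at x = -18, y = -115. Closed gate's front at x = -16.
- carrier_slide (a joint): Board carrier on the rail: m along locker +y. 0 and 0.180 are the two stations (carrier centre at locker y = -20 and +160 mm), each a notch between two steel ridges across the rail; a sprung ball rides the rail. Starts just past the first, before the gate. Sliding takes 1 to 3 N, crossing a ridge about 10 N; past the first ridge it snaps in within 2 mm. End of travel 0.2165: not a station.
- carrier_back (a point): Point on the carrier's outer end face that looks to locker -y (the one to push to move it on), 115 mm before locker x = 0, at z = 144 mm. The end faces are flat upright plates 8 thick, z 99 to 159 mm, locker x -135 to -35; the carrier is 90 long in y; boards between them reach z = 169 mm.
- gate: Barred metal gate, 216 wide, 150 high, z 60 to 210 mm, 16 thick, with the bolt on its front near the top. Origin on the hinge line at mid height; axes as the locker's when closed. Free edge 219 mm from the hinge line.
- gate_hinge (a joint): Gate angle in rad: 0 closed, grows as it opens towards locker -x (0.1 rad = 22 mm at the free edge), counter-clockwise from above. A light spring closes it, about 0.45 N m at 0.36 rad. The carrier in front of it stops it at about 0.1 rad.
- bolt: Barrel bolt's bar, steel, 10 mm thick, with a nose 24 mm thick at its end; origin on its tail pivot, y along the bar to the nose; the nose's shoulder is 184 mm from the pivot. It sags: gravity drops the shoulder behind the keeper's bent-up lip by about 6 mm, with 2 to 4 mm of slack. A knob stem stands up from it 130 mm from the pivot.
- bolt_slide (a joint): Bolt travel in m along the gate: 0 thrown (nose in the keeper), 0.042 fully drawn, away from the keeper (locker -y when the gate is closed). The nose is out of the keeper from 0.022 on. It slides with about 1.5 N once the nose is above the lip.
- bolt_pivot (a joint): Lift of the bar about its tail pivot in rad: 0 sagging, 0.11 stop. 0.1 rad is 13 mm at the knob. The shoulder clears the lip from about 0.035 rad (5 mm at the knob); lift it 8 to 11 mm at the knob. Takes about 1 N.
- knob (a point): Centre of the bolt's black knob, an upright cylinder 20 mm thick and 36 high on a 10 mm stem, in front of and above the gate: about z = 268 mm, locker x = -34, y = +74 at the start. Nothing else reaches above z = 227 mm there; can be gripped from above.
- lip_top (a point): Top of the keeper's bent-up lip, a 3.5 mm steel plate across the bolt's way on the gate side of the keeper, about 48 mm nearer the keeper post than the knob's foot.
- dropper_a: Bystander: black dropper bottle; leave it alone. Origin at the centre of its underside.
- dropper_b: Bystander: green dropper bottle; leave it alone. Origin at the centre of its underside.
- dropper_c: Bystander: dark blue dropper bottle; leave it alone. Origin at the centre of its underside.
- tube: Bystander: paint tube lying down; leave it alone. Origin at the centre of its underside.
- block: Bystander: small wooden block; leave it alone. Origin at the centre of its underside.

How it is judged:
By the outcome, as a careful person would: the job done as asked, in the order asked, and still so for the second after the job is handed in, while the arm keeps its last pose, push and grip.
It also fails if it takes over 51 s, if anything falls off the work surface, if the arm or the gripper's body presses on something with over 40 N, if the wrist force passes 120 N, or if a joint passes its speed limit or range.

ROBOT

A 6-joint arm with a two-finger parallel gripper is mounted at the origin on the work surface; the furniture and walls round the work are solid. World frame = base frame: x ahead of the robot, y to its left, z up, the work surface at z = 0. Lengths are in m, angles in rad, forces in N, time in s.
With the tool pointing down it reaches from about 0.4 to 0.825 m from the base axis. Payload 7 kg.
Tool frame: the origin (TCP) lies at the very end of the fingers, on their centre line; the grasp point (between the pads) lies 19 mm behind it; z points along the fingers, y is the line along which they close (so a half turn about z gives the same grasp; the last joint's range is limited). The gripper opens to 85 mm and grips with 20 to 120 N. Pads are 22 mm wide; open, the fingers measure 114 mm over their backs; the gripper's body (76 mm by 85 mm) begins 54 mm behind the grasp point. The pads swing forward as they close: fully open they stand 13 mm farther back than shut.
Start: joints at [1.5, 0.359, 0.012, 0, -1.224, -0.288], TCP at [0.237, 0.632, 0.202] pointing down, gripper open.
Joint ranges: [-3.07, 3.07], [-1.43, 2.12], [-1.02, 1.25], [-3.03, 1.67], [-3.05, -0], [-3.03, 3.03]. Speed limits (rad/s): [2.39, 2.39, 3.01, 3.14, 3.14, 3.14].

INTERFACE

Orientations are given as a unit quaternion [x, y, z, w].
In Python, from station import arm gives the robot as it stands.
- The arm moves only by the shell command python3 -m inch 'ROWS' [OPENING] [FORCE]. ROWS is JSON, one flat list of numbers, 4 for each row, row after row: the shift along the tool's x, y, z in mm, then the turn about the tool's z in degrees. A call has 1 to 5 rows; each row is the pose to reach, as a shift and turn from the pose commanded when the call began, along the tool's axes at that moment; what a row does not reach only later rows make up. A row lasts 1/12 s, in which the tool goes at most 41.7 mm and 7.16 degrees, less where a joint would pass 70% of its speed; a pose out of reach is approached as far as the arm can. A call with a gripper value outside its range is refused whole. OPENING is the opening, from 0 (shut) to 1 (fully open), set as the call begins (- or left out, the last holds). The fingers move at their own pace and stop on an object; FORCE is the grip in N (left out, the last holds). Time passes only in rows, so rows that repeat a pose let the fingers close. It gives the time, the measured TCP pose, the force, the opening and the grip force at its end, in the units of the state.
- arm.get_state(): the state, without advancing time (a new reading comes with each control period).
- arm.grab_frame(name): name is "side" or "top" or "wrist"; returns a dict with "color" (480x640x3 uint8, blue, green, red), "camera_matrix" (3x3 intrinsics, pixels), "k1" (the pictures are not rectified: a ray, as slopes to the right and down, at radius r is drawn at 1 + k1 r^2 times it, then the intrinsics apply), "origin" and "rotation" of the camera in the world. Camera axes: x right, y up, looking along -z (the intrinsics and any distortion apply to the point x, -y, -z); pixel columns grow to the right and rows downward; lengths in m; the calibration is good to about 2 mm. A picture is of the moment at which its call begins. There is no depth.
- arm.hand_in(): hands the job in; it is judged then, once.
Trained networks look in the newest picture that a camera, given by its name, has taken for a name from the list of things; names that differ only in an ending like _2 or _b are one class to them, and where a whole thing is asked for, a point or a joint stands for the part that bears it (a point fixed in the world has none). Each returns a list of dicts, best first, with "confidence" (0 to 1); they miss things now and then, are a little off and sometimes report something else, mostly with a low value. They report only what shows in the picture. A call takes as long as a camera call.
- arm.recognise(query, camera): "centre" ([column, row] in pixels, amid what is visible of it).
- arm.outline_of(query, camera): "mask" (480x640 bool, what is visible of it) and "centre" ([column, row] in pixels, amid what is visible of it).
- arm.landmark_of(query, camera): "centre" ([column, row] in pixels: a listed point, or the origin of a listed thing).
The state is a dict: "t": time; "joints": joint angles; "qd": joint speeds; "effort": joint torques, N m; "eef_pos": TCP position; "eef_rot": TCP orientation; "wrist_force": force on the tool from outside, world axes, zero at the start; "ft_torque": the same for the moment, N m; "opening": finger opening in m; "grasp_force": force on a finger pad.
Only numpy, scipy, OpenCV 4.12 (cv2) and the standard library are available. Lean on these libraries where they do the work, as an engineer would, in place of code of your own. Each camera call takes 0.05 s, during which the arm holds its last target. There are 200 camera calls.

## Working session

There is one attempt and no reset: what is moved stays moved. The work goes in short steps, Python scripts to look and compute and a shell command to move; the robot and the scene stay as the last step left them, time stands still between calls to the robot, and variables do not carry over. Pictures are saved under pics/ and viewed, at most 10 in all, crops included, and the job is handed in when it is done.

```bash
ls; mkdir -p pics
cat > h.py <<'E'
import numpy as np, cv2
from station import arm
from scipy.spatial.transform import Rotation as R
def ray(f,px):
    K=np.array(f["camera_matrix"]);k=f["k1"]
    d=np.array([(px[0]-K[0,2])/K[0,0],(px[1]-K[1,2])/K[1,1]]);u=d.copy()
    for _ in range(20): u=d/(1+k*(u@u))
    v=np.array(f["rotation"])@np.array([u[0],-u[1],-1]);return np.array(f["origin"]),v/np.linalg.norm(v)
def atz(f,px,z):
    o,v=ray(f,px);return o+v*(z-o[2])/v[2]
def tri(a,b):
    A=np.zeros((3,3));B=np.zeros(3)
    for o,v in(a,b):
        P=np.eye(3)-np.outer(v,v);A+=P;B+=P@o
    p=np.linalg.solve(A,B);return p,[float(np.linalg.norm((np.eye(3)-np.outer(v,v))@(p-o))) for o,v in(a,b)]
def proj(f,p):
    q=np.array(f["rotation"]).T@(np.array(p)-f["origin"]);u=np.array([q[0],-q[1]])/-q[2]
    u=u*(1+f["k1"]*(u@u));K=np.array(f["camera_matrix"]);return [K[0,0]*u[0]+K[0,2],K[1,1]*u[1]+K[1,2]]
E
python3 - <<'E'
from h import *
np.set_printoptions(precision=4,suppress=True)
s=arm.get_state();print(s["t"],s["eef_pos"],s["eef_rot"],s["opening"]);print(R.from_quat(s["eef_rot"]).as_matrix())
F={}
for c in("side","top"):
    F[c]=arm.grab_frame(c);cv2.imwrite(f"pics/{c}0.png",F[c]["color"]);print(c,F[c]["origin"])
L={}
for n in("locker","carrier_back","gate","knob","lip_top","bolt","dropper_a","dropper_b","dropper_c","tube","block"):
    for c in F:
        r=arm.landmark_of(n,c)
        print(n,c,[(np.round(x["centre"],1).tolist(),round(x["confidence"],2)) for x in r[:3]])
        if r:L[n,c]=r[0]["centre"]
    if (n,"side") in L and (n,"top") in L:
        print("   ",*tri(ray(F["side"],L[n,"side"]),ray(F["top"],L[n,"top"])))
E
```

```text
pics
0.0 [0.2369 0.6315 0.2011] [ 0.9839 -0.1785 -0.0001  0.0008] 0.08514513630355973
[[ 0.9363 -0.3513 -0.0005]
 [-0.3513 -0.9363 -0.0016]
 [ 0.0002  0.0017 -1.    ]]
side [0.2973 0.4709 0.7859]
top [ 0.2492 -0.3499  1.1867]
locker side [([276.4, 306.9], 0.89), ([345.1, 366.5], 0.73)]
locker top [([296.4, 206.8], 0.88)]Traceback (most recent call last):
  File "<stdin>", line 14, in <module>
  File "h.py", line 8, in ray
    v=np.array(f["rotation"])@np.array([u[0],-u[1],-1]);return np.array(f["origin"]),v/np.linalg.norm(v)
      ~~~~~~~~~~~~~~~~~~~~~~~^~~~~~~~~~~~~~~~~~~~~~~~~~
ValueError: matmul: Input operand 1 has a mismatch in its core dimension 0, with gufunc signature (n?,k),(k,m?)->(n?,m?) (size 3 is different from 4)
```

```bash
sed -i 's/np.array(f\["rotation"\])/R.from_quat(f["rotation"]).as_matrix()/' h.py
python3 - <<'E'
from h import *
np.set_printoptions(precision=4,suppress=True)
F={}
for c in("side","top"):
    F[c]=arm.grab_frame(c)
L={}
for n in("locker","carrier_back","gate","knob","lip_top","bolt","dropper_a","dropper_b","dropper_c","tube","block"):
    for c in F:
        r=arm.landmark_of(n,c)
        print(n,c,[(np.round(x["centre"],1).tolist(),round(x["confidence"],2)) for x in r[:3]])
        if r:L[n,c]=r[0]["centre"]
    if (n,"side") in L and (n,"top") in L:
        print("   ",*tri(ray(F["side"],L[n,"side"]),ray(F["top"],L[n,"top"])))
    for c in F:
        if n[0] in"dtb" and n!="bolt" and (n,c) in L: print("  z0",c,atz(F[c],L[n,c],0))
E
```

```text
locker side [([275.4, 308.6], 0.75)]
locker top [([299.1, 206.4], 0.85), ([345.5, 230.9], 0.41)]
    [ 0.4903 -0.3095  0.0028] [0.0003442194618978877, 0.00034421946189783106]
carrier_back side [([332.4, 270.1], 0.91)]
carrier_back top [([277.8, 252.5], 0.57)]
    [ 0.3782 -0.279   0.1422] [0.0019354929622330756, 0.0019354929622331766]
gate side [([317.9, 232.8], 0.86)]
gate top [([345.4, 228.1], 0.72), ([227.8, 167.5], 0.37)]
    [ 0.422  -0.3956  0.1338] [0.0036628726648746048, 0.003662872664874588]
knob side [([252.2, 222.7], 0.97)]
knob top [([240.1, 164.5], 0.77)]
    [ 0.4998 -0.2257  0.2702] [0.0010731548569823891, 0.0010731548569824715]
lip_top side [([237.7, 278.4], 0.75)]
lip_top top [([226.0, 168.9], 0.81)]
    [ 0.5187 -0.1897  0.1824] [0.0015608705992685352, 0.001560870599268545]
bolt side [([307.5, 220.7], 0.84)]
bolt top [([314.3, 215.3], 0.77)]
    [ 0.4325 -0.3415  0.1995] [0.002802080634508416, 0.002802080634508328]
dropper_a side [([371.3, 270.4], 0.82), ([357.9, 249.8], 0.78), ([341.0, 365.5], 0.71)]
dropper_a top [([400.6, 277.8], 0.77), ([375.0, 300.4], 0.67), ([
[... 534 characters left out ...]
, 249.8], 0.78), ([341.0, 365.5], 0.71)]
dropper_c top [([400.6, 277.8], 0.77), ([375.0, 300.4], 0.67), ([236.3, 277.4], 0.56)]
    [ 0.3335 -0.5148 -0.0474] [0.021803894245465846, 0.02180389424546586]
  z0 side [ 0.311  -0.4551 -0.    ]
  z0 top [ 0.3512 -0.5101  0.    ]
tube side [([385.2, 312.8], 0.7)]
tube top [([310.9, 311.2], 0.7)]
    [ 0.2801 -0.3356 -0.0039] [0.004374518222243341, 0.004374518222243297]
  z0 side [ 0.2758 -0.3312  0.    ]
  z0 top [ 0.2843 -0.3359  0.    ]
block side [([359.0, 251.2], 0.52)]
block top [([410.8, 216.4], 0.81)]
    [ 0.405  -0.5191  0.0175] [0.06455455786816963, 0.06455455786816958]
  z0 side [ 0.3424 -0.5172  0.    ]
  z0 top [ 0.4735 -0.5312  0.    ]
```

View pics/side0.png

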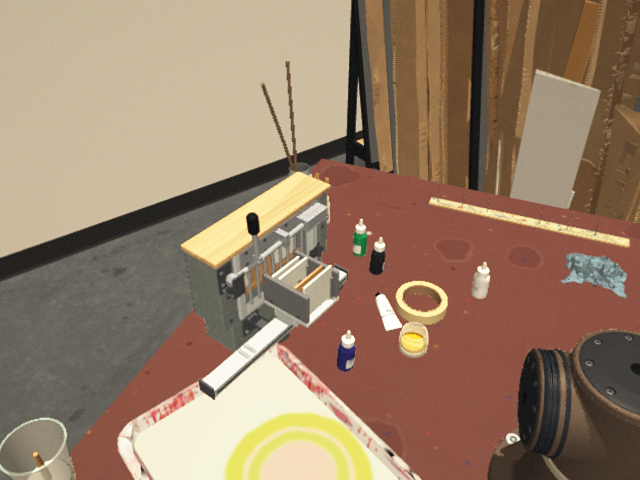

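View pics/top0.png

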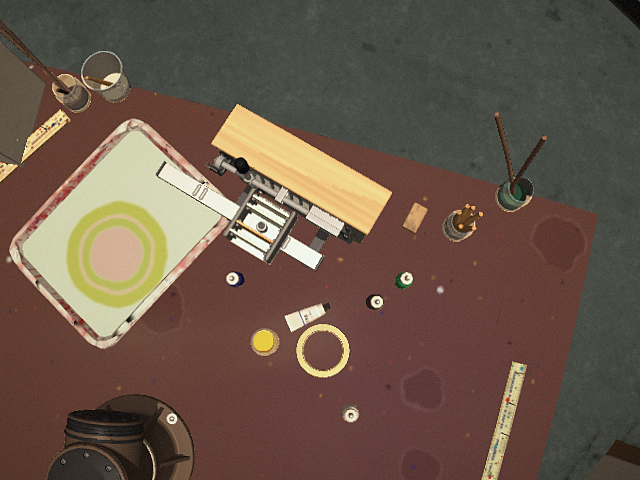

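```bash
cat >> h.py <<'E'
def loc(o,yaw):
    M=R.from_euler('z',yaw).as_matrix();return lambda p:M@np.array(p,float)+[o[0],o[1],0], lambda p:M.T@(np.array(p)-[o[0],o[1],0])
E
python3 - <<'E'
from h import *
from scipy.optimize import least_squares
np.set_printoptions(precision=4,suppress=True)
W=np.array([[.4903,-.3095],[.422,-.3956],[.4998,-.2257]]);Lp=np.array([[0,0],[-.018,-.115],[-.034,.074]])
def f(q):
    c,s=np.cos(q[2]),np.sin(q[2]);return ((Lp@np.array([[c,s],[-s,c]]))+q[:2]-W).ravel()
q=least_squares(f,[.49,-.307,-.513]).x;print(q,np.degrees(q[2]));print(f(q))
g,gi=loc(q[:2],q[2]);np.save("q.npy",q)
for p in([.3782,-.279,.142],[.5187,-.1897,.182],[.4325,-.3415,.1995]):print(gi(p))
ims=[]
for c,box in(("side",(200,160,180,180)),("top",(150,90,260,195))):
    F=arm.grab_frame(c);im=cv2.resize(F["color"],None,fx=3,fy=3,interpolation=cv2.INTER_CUBIC)
    def pl(pts,col,cl=True):
        P=(np.array([proj(F,g(p)) for p in pts])*3+1).astype(int);cv2.polylines(im,[P],cl,col,1)
    pl([[-.002,-.145,.227],[.074,-.145,.227],[.074,.145,.227],[-.002,.145,.227]],(0,0,255))
    pl([[-.016,-.115,.21],[-.016,.104,.21],[-.016,.104,.06],[-.016,-.115,.06]],(255,0,0))
    for y,col in((-.031,(0,255,0)),(-.060,(0,255,255))):
        pl([[-.135,y,.159],[-.035,y,.159],[-.035,y,.099],[-.135,y,.099]],col);pl([[-.135,y+.09,.159],[-.035,y+.09,.159]],col)
    x,y,w,h=[3*b for b in box];ims.append(im[y:y+h,x:x+w])
    print(c,im[y:y+h,x:x+w].shape);cv2.imwrite(f"pics/ov_{c}.png",im[y:y+h,x:x+w])
E
```

```text
[ 0.4925 -0.307  -0.5179] -29.674576177434485
[ 0.0022  0.0025 -0.002  -0.0024 -0.0002 -0.0001]
[-0.1132 -0.0323  0.142 ]
[-0.0353  0.1149  0.182 ]
[-0.0351 -0.0597  0.1995]
side (540, 540, 3)
top (585, 780, 3)
```

View pics/ov_top.png

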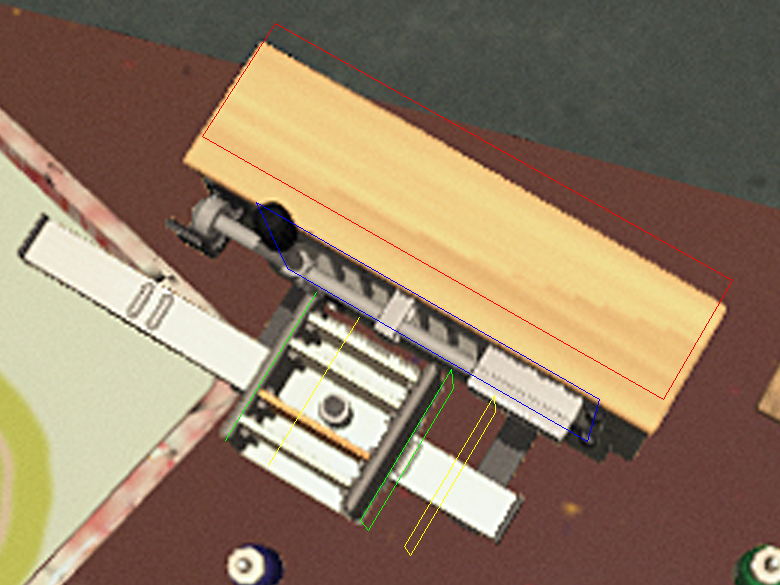

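```bash
cat > d.py <<'E'
# usage: d.py x y z yaw [l]  -> shift in tool axes (mm) & turn (deg); 'l' = locker frame
import sys
from h import *
q=np.load("q.npy");g,gi=loc(q[:2],q[2]);s=arm.get_state()
a=[float(v) for v in sys.argv[1:5]];p=np.array(a[:3]);yaw=a[3]
if len(sys.argv)>5: p=g(p);yaw+=np.degrees(q[2])
M=R.from_quat(s["eef_rot"]).as_matrix()
print("d",np.round(M.T@(p-s["eef_pos"])*1000,1),"turn",round(-((yaw-np.degrees(np.arctan2(M[1,0],M[0,0]))+180)%360-180),2),"t",round(s["t"],2),"loc",np.round(gi(s["eef_pos"])*1000,1),"F",np.round(s["wrist_force"],1),"j",np.round(s["joints"],2))
E
python3 -m inch '[28,26,-7,0,56,53,-14,0,84,79,-21,0,112,106,-28,0,140,132,-35,0]' 0
python3 -m inch '[28,26,-7,0,56,53,-14,0,84,79,-21,0,112,106,-28,0,140,132,-35,0]'
python3 -m inch '[28,26,-7,0,56,53,-14,0,84,79,-21,0,112,106,-28,0,140,132,-35,0]'
python3 d.py -.115 -.075 .30 -90 l
```

```text
t: 1.92
eef_pos: [0.3222, 0.4575, 0.2374]
eef_rot: [0.984, -0.178, 0.0, -0.0]
wrist_force: [-0.1, 1.0, 0.9]
opening: 0.0256
grasp_force: 0.0
t: 2.33
eef_pos: [0.4068, 0.2846, 0.2728]
eef_rot: [0.984, -0.178, 0.0, -0.0]
wrist_force: [1.2, 0.4, -1.2]
opening: -0.0003
grasp_force: 0.0
t: 2.75
eef_pos: [0.4916, 0.1118, 0.3079]
eef_rot: [0.984, -0.178, 0.0, -0.0]
wrist_force: [1.7, 0.7, 0.1]
opening: -0.0002
grasp_force: 0.0
d [ 22.4 447.6   7.5] turn 99.14 t 2.75 loc [-208.2  363.4  307.9] F [1.7 0.7 0.1] j [ 0.61  0.02 -0.18  0.   -1.37  0.6 ]
```

```bash
python3 -m inch '[2,38,0,7,4,76,0,14,6,114,0,21,8,152,0,28,10,190,0,35]' >/dev/null
python3 d.py -.115 -.075 .30 -90 l
```

```text
d [160.2 202.1   7.2] turn 63.79 t 3.17 loc [-169.5  177.   307.3] F [ 0.5 -1.5  0.9] j [ 0.29 -0.1  -0.29  0.   -1.38  0.3 ]
```

```bash
python3 -m inch '[24,30,0,7,48,60,0,14,72,90,2,21,96,120,4,28,120,150,7,35]' >/dev/null
python3 d.py -.115 -.075 .30 -90 l
```

```text
d [62.4 20.7  0.6] turn 28.79 t 3.58 loc [-126.9  -10.3  300.6] F [0.8 0.7 1. ] j [-0.16 -0.07 -0.28  0.   -1.36  0.14]
```

```bash
python3 -m inch '[20,7,0,7,40,14,0,14,62,20,0,21,62,20,0,28,62,20,0,29]' >/dev/null
python3 d.py -.115 -.075 .125 -90 l
```

```text
d [  1.5   0.6 174.9] turn -0.35 t 4.0 loc [-114.3  -73.5  299.9] F [ 0.3  0.  -0.3] j [-0.31 -0.03 -0.24  0.   -1.36 -0.22]
```

```bash
python3 -m inch '[0,0,40,0,0,0,80,0,0,0,120,0,0,0,155,0,0,0,175,0]' >/dev/null
python3 -m inch '[-10,0,0,0,-20,0,0,0,-26,0,0,0,-30,0,0,0,-33,0,0,0]'
python3 d.py -.115 .104 .125 -90 l
```

```text
t: 4.83
eef_pos: [0.3753, -0.2841, 0.1266]
eef_rot: [-0.504, 0.864, -0.001, 0.001]
wrist_force: [-0.1, -0.2, 0.2]
opening: 0.0001
grasp_force: 0.0
d [-142.1    1.2    1.7] turn 0.23 t 4.83 loc [-113.2  -38.1  126.6] F [-0.1 -0.2  0.2] j [-0.23  0.08 -0.53  0.   -0.95 -0.29]
```

```bash
python3 -m inch '[-6,0,0,0,-12,0,0,0,-18,0,0,0,-24,0,0,0,-30,0,0,0]'
python3 -m inch '[-12,0,0,0,-24,0,0,0,-36,0,0,0,-48,0,0,0,-60,0,0,0]'
python3 d.py -.115 .104 .125 -90 l
```

```text
t: 5.25
eef_pos: [0.3892, -0.2592, 0.1262]
eef_rot: [-0.504, 0.864, -0.001, 0.0]
wrist_force: [-1.3, -6.4, 3.0]
opening: 0.0001
grasp_force: 2.9
t: 5.67
eef_pos: [0.4191, -0.207, 0.1264]
eef_rot: [-0.504, 0.864, -0.001, 0.0]
wrist_force: [0.3, -8.0, 2.1]
opening: -0.0001
grasp_force: 3.2
d [-53.5   1.6   1.3] turn 0.15 t 5.67 loc [-113.3   50.5  126.4] F [ 0.3 -8.   2.1] j [-0.03  0.08 -0.54  0.   -0.95 -0.48]
```

```bash
python3 -m inch '[-8,0,0,0,-16,0,0,0,-23,0,0,0,-29,0,0,0,-33,0,0,0]'
python3 -m inch '[0,0,0,0]'
python3 d.py -.115 .104 .125 -90 l
cat > cb.py <<'E'
from h import *
q=np.load("q.npy");g,gi=loc(q[:2],q[2])
F={c:arm.grab_frame(c) for c in("side","top")}
P={c:arm.landmark_of("carrier_back",c) for c in F}
for c in F: print(c,[(np.round(x["centre"],1).tolist(),round(x["confidence"],2)) for x in P[c][:2]], [np.round(gi(atz(F[c],x["centre"],.144))*1000,1).tolist() for x in P[c][:1]])
for c in F: cv2.imwrite(f"pics/{c}_{arm.get_state()['t']:.2f}.png",F[c]["color"])
E
python3 cb.py;ls -t pics|head -2
```

```text
t: 6.08
eef_pos: [0.4357, -0.1781, 0.1264]
eef_rot: [-0.504, 0.864, -0.001, 0.001]
wrist_force: [1.3, -6.0, 3.0]
opening: -0.0002
grasp_force: 2.8
t: 6.17
eef_pos: [0.4355, -0.1774, 0.126]
eef_rot: [-0.504, 0.864, -0.001, 0.001]
wrist_force: [0.6, 0.3, -0.2]
opening: -0.0002
grasp_force: 0.0
d [-19.6   1.3   1. ] turn 0.16 t 6.17 loc [-113.7   84.4  126. ] F [ 0.6  0.3 -0.2] j [ 0.03  0.09 -0.54  0.   -0.95 -0.55]
side [([285.3, 308.3], 0.93)] [[-112.5, 91.5, 144.0]]
top [([296.8, 202.7], 0.39)] [[-19.9, -15.1, 144.0]]
top_6.37.png
side_6.37.png
```

```bash
python3 -m inch '[-2,0,0,0,-4,0,0,0,-6,0,0,0]' | grep -E "wrist"
python3 -m inch '[-2,0,0,0,-4,0,0,0]'| grep -E "wrist"
python3 -m inch '[-1,0,0,0,-2,0,0,0]'| grep -E "wrist"
python3 d.py -.115 .104 .125 -90 l
```

```text
wrist_force: [-1.8, -4.2, 1.1]
wrist_force: [-5.5, -18.3, 2.6]
wrist_force: [-3.0, -11.2, 0.7]
d [-11.2  -0.   -0. ] turn 0.12 t 6.95 loc [-115.    92.8  125. ] F [ -3.  -11.2   0.7] j [ 0.05  0.09 -0.54  0.   -0.95 -0.57]
```

```bash
for i in 1 2 ; do :; done
python3 -m inch '[-1,0,0,0,-1,0,0,0]'| grep -E "wrist"
python3 -m inch '[-1,0,0,0,-1,0,0,0]'| grep -E "wrist"
python3 -m inch '[-1,0,0,0,-1,0,0,0]'| grep -E "wrist"
python3 d.py -.115 .104 .125 -90 l
```

```text
wrist_force: [-0.4, -0.4, -0.4]
wrist_force: [0.2, 0.7, -1.0]
wrist_force: [-0.3, 0.2, 0.4]
d [-4.9  0.5  0. ] turn 0.13 t 7.45 loc [-114.5   99.1  125. ] F [-0.3  0.2  0.4] j [ 0.06  0.09 -0.53 -0.   -0.95 -0.58]
```

```bash
python3 cb.py
python3 - <<'E'
import cv2,glob,os
f=sorted(glob.glob("pics/side_*"),key=os.path.getmtime)[-1]
a=cv2.imread(f)[200:360,180:340];t=cv2.imread(f.replace("side","top"))[130:290,140:300]
cv2.imwrite("pics/m1.png",cv2.resize(cv2.hconcat([a,t]),(800,400),interpolation=cv2.INTER_CUBIC))
E
```

```text
side [([280.6, 314.5], 0.68)] [[-115.7, 106.8, 144.0]]
top [] []
```

View pics/m1.png

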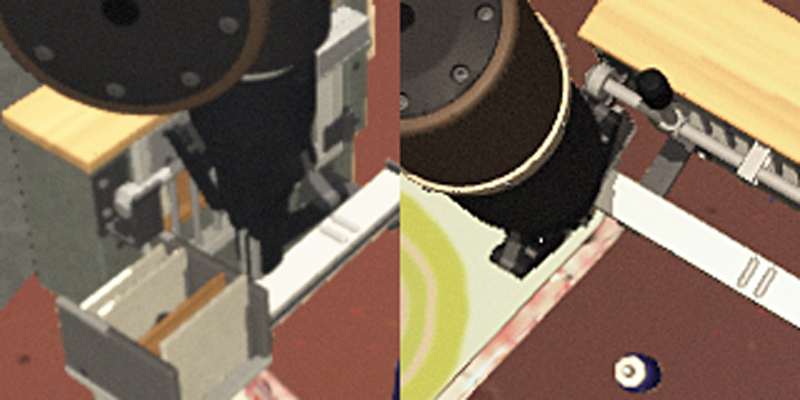

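```bash
python3 -m inch '[15,0,0,0,40,0,0,0,40,0,-40,0,40,0,-80,0,40,0,-120,0]' 1 30| grep -E "wrist"
python3 -m inch '[10,0,-40,0,40,0,-60,0,80,0,-60,0,120,0,-60,0,160,0,-60,0]' | grep -E "wrist"
python3 cb.py
python3 - <<'E'
from h import *
import glob,os
q=np.load("q.npy");g,gi=loc(q[:2],q[2])
ims=[]
for c,b in(("side",(180,220,160,140)),("top",(140,120,160,140))):
    F=arm.grab_frame(c);im=cv2.resize(F["color"],None,fx=5,fy=5,interpolation=cv2.INTER_CUBIC)
    r=arm.landmark_of("locker",c)
    for y,col in((.115,(0,255,0)),(.109,(0,255,255))):
        for z in(.159,):
            P=np.array([proj(F,g(p)) for p in[[-.135,y,z],[-.035,y,z],[-.035,y+.09,z],[-.135,y+.09,z]]])*5+2
            cv2.polylines(im,[P.astype(int)],True,col,1)
    x,y,w,h=[5*v for v in b];cv2.imwrite(f"pics/n_{c}.png",im[y:y+h,x:x+w])
    print(c,r and r[0]["centre"])
E
```

```text
wrist_force: [2.1, 0.1, -0.4]
wrist_force: [0.5, 0.3, -0.2]
side [([277.8, 315.6], 0.78)] [[-113.7, 111.4, 144.0]]
top [] []
side [275.1, 308.2]
top [238.5, 278.2]
```

View pics/n_top.png

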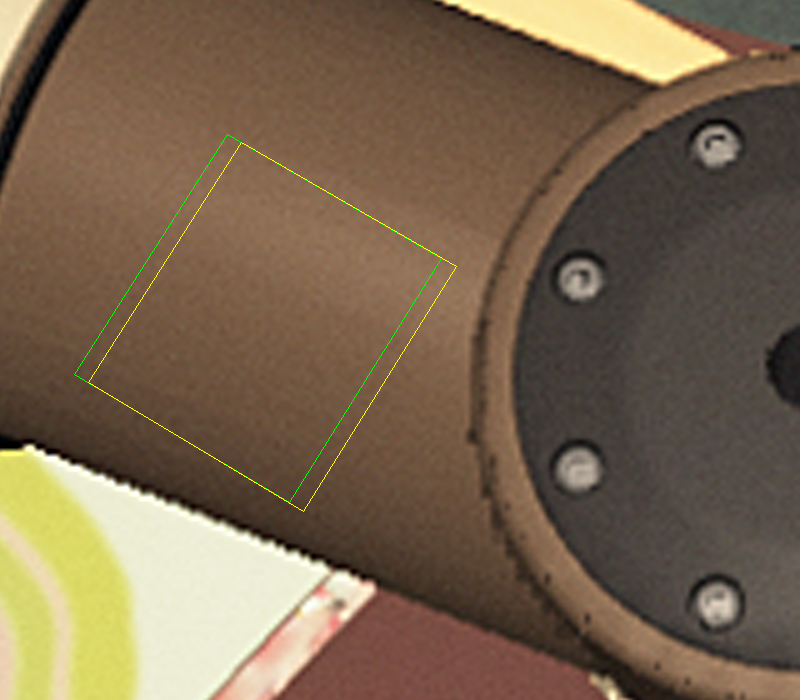

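The top view is blocked by the arm; the side overlay should show the carrier.

View pics/n_side.png

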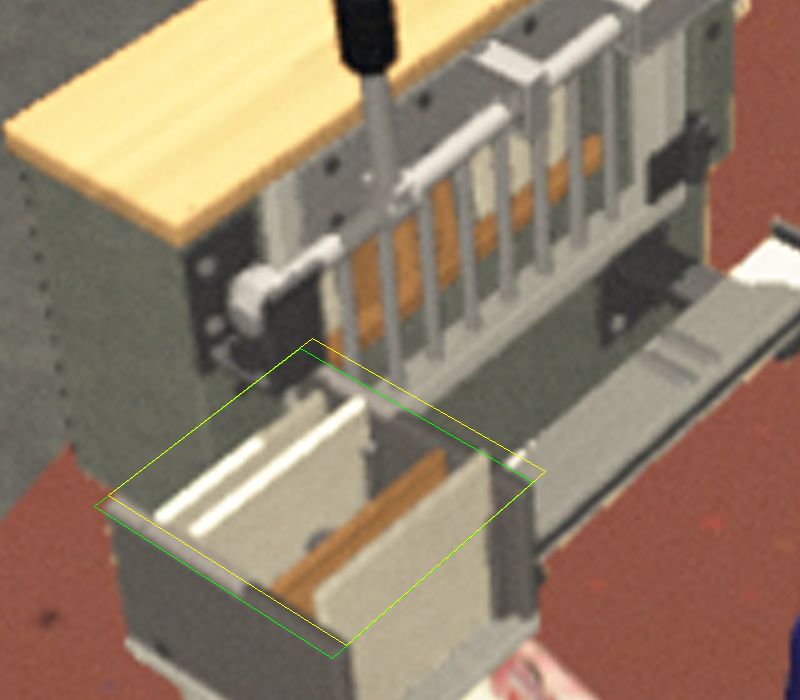

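```bash
python3 d.py -.034 .074 .30 -90 l
```

```text
d [-174.   -80.7    5. ] turn 0.21 t 8.88 loc [-114.  -100.3  305. ] F [0.3 0.8 0.7] j [-0.37 -0.02 -0.22 -0.   -1.37 -0.15]
```

```bash
python3 - <<'E'
from h import *
q=np.load("q.npy");g,gi=loc(q[:2],q[2])
F=arm.grab_frame("side")
for n,z in(("knob",.268),("carrier_back",.144),("lip_top",.182)):
    r=arm.landmark_of(n,"side");print(n,[(x["confidence"],gi(atz(F,x["centre"],z))*1000) for x in r[:1]])
E
python3 -m inch '[-35,-16,0,0,-70,-32,0,0,-105,-48,0,0,-140,-64,0,0,-174,-81,0,0]'
python3 -m inch '[0,0,0,0]'
python3 d.py -.034 .074 .252 -90 l
```

```text
knob [(0.83, array([-26.55268374,  65.65777168, 268.        ]))]
carrier_back [(0.62, array([-116.42033978,  109.88634531,  144.        ]))]
lip_top [(0.65, array([-31.02060081, 114.48063832, 182.        ]))]
t: 9.5
eef_pos: [0.5009, -0.2252, 0.3053]
eef_rot: [-0.504, 0.864, -0.0, 0.0]
wrist_force: [0.4, -1.1, -0.2]
opening: 0.0853
grasp_force: 0.0
t: 9.58
eef_pos: [0.5038, -0.2236, 0.3038]
eef_rot: [-0.505, 0.863, 0.0, -0.0]
wrist_force: [-0.4, -1.0, 0.3]
opening: 0.0854
grasp_force: 0.0
d [ 4.   2.5 51.8] turn 0.35 t 9.58 loc [-31.5  78.  303.8] F [-0.4 -1.   0.3] j [-0.06  0.1  -0.09 -0.   -1.37 -0.45]
```

```bash
python3 - <<'E'
from h import *
q=np.load("q.npy");g,gi=loc(q[:2],q[2])
for c in("wrist","side"):
    F=arm.grab_frame(c);cv2.imwrite(f"pics/k_{c}.png",F["color"])
    r=arm.landmark_of("knob",c);print(c,F["origin"],[(x["confidence"],x["centre"],gi(atz(F,x["centre"],.268))*1000) for x in r[:2]])
E
python3 d.py -.034 .074 .252 -90 l
```

```text
wrist [ 0.47026488 -0.28489622  0.4757071 ] [(0.95, [320.9, 243.4], array([-30.20084266,  71.65032334, 268.        ]))]
side [0.2973265  0.4709006  0.78594204] [(0.64, [252.1, 222.4], array([-32.20181487,  71.25619416, 268.        ]))]
d [-1.2  0.1 52.9] turn 0.16 t 9.78 loc [-33.8  72.9 304.9] F [ 0.   0.2 -0.3] j [-0.07  0.1  -0.1   0.   -1.38 -0.45]
```

View pics/k_wrist.png

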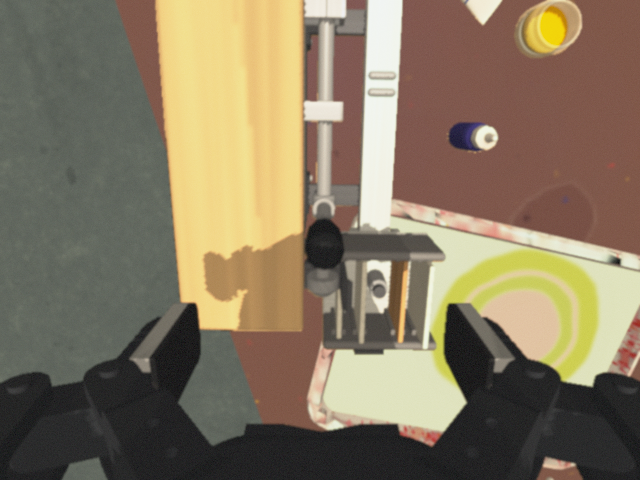

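```bash
python3 -m inch '[0,-1,15,0,0,-1,30,0,0,-1,42,0,0,-1,50,0,0,-1,53,0]'
python3 -m inch '[0,0,0,0,0,0,0,0,0,0,0,0,0,0,0,0,0,0,0,0]' 0 25
python3 -m inch '[0,0,0,0,0,0,0,0,0,0,0,0]'
python3 d.py -.034 .074 .252 -90 l
```

```text
t: 10.2
eef_pos: [0.4991, -0.2281, 0.2512]
eef_rot: [-0.503, 0.864, 0.0, -0.0]
wrist_force: [0.4, 0.7, -0.5]
opening: 0.085
grasp_force: 0.0
t: 10.62
eef_pos: [0.5006, -0.2277, 0.2526]
eef_rot: [-0.503, 0.864, -0.0, 0.0]
wrist_force: [0.2, -0.9, -0.3]
opening: 0.0253
grasp_force: 0.0
t: 10.87
eef_pos: [0.5006, -0.2275, 0.2523]
eef_rot: [-0.503, 0.864, -0.0, 0.0]
wrist_force: [0.1, 1.3, 2.2]
opening: 0.0177
grasp_force: 24.4
d [-1.   1.7  0.3] turn 0.13 t 10.87 loc [-32.3  73.  252.3] F [0.1 1.3 2.2] j [-0.07  0.12 -0.19 -0.   -1.26 -0.45]
```

```bash
python3 -m inch '[1,0,-2,0,2,0,-4,0,3,0,-6,0,4,0,-8,0,5,0,-9.5,0]'
python3 -m inch '[0,0,0,0,0,0,0,0]'
python3 d.py -.034 .074 .252 -90 l
```

```text
t: 11.28
eef_pos: [0.4974, -0.2323, 0.2614]
eef_rot: [-0.503, 0.864, 0.0, -0.0]
wrist_force: [-1.0, -1.7, -3.3]
opening: 0.0174
grasp_force: 24.5
t: 11.45
eef_pos: [0.4975, -0.2322, 0.2613]
eef_rot: [-0.503, 0.864, 0.0, -0.0]
wrist_force: [-0.6, -2.8, -3.1]
opening: 0.0177
grasp_force: 24.5
d [-6.6  1.2  9.3] turn 0.1 t 11.45 loc [-32.7  67.4 261.3] F [-0.6 -2.8 -3.1] j [-0.08  0.12 -0.17  0.   -1.28 -0.44]
```

```bash
python3 -m inch '[2,0,0,0,4,0,0,0,6,0,0,0,8,0,0,0]'|grep wrist
python3 -m inch '[2,0,0,0,4,0,0,0,6,0,0,0,8,0,0,0]'|grep wrist
python3 d.py -.034 .074 .252 -90 l
```

```text
wrist_force: [1.0, 1.4, -1.0]
wrist_force: [0.7, 0.6, -0.1]
d [-22.4   1.5   9.6] turn 0.11 t 12.12 loc [-32.4  51.6 261.6] F [ 0.7  0.6 -0.1] j [-0.11  0.12 -0.17 -0.   -1.28 -0.41]
```

```bash
python3 -m inch '[2,0,0,0,4,0,0,0,6,0,0,0,8,0,0,0,10,0,0,0]'|grep wrist
python3 -m inch '[2,0,0,0,4,0,0,0,6,0,0,0,8,0,0,0]'
python3 d.py -.034 .074 .252 -90 l
python3 - <<'E'
from h import *
for c in("side",):
    F=arm.grab_frame(c);cv2.imwrite(f"pics/b_{c}.png",cv2.resize(F["color"][180:340,180:340],(600,600),interpolation=cv2.INTER_CUBIC))
q=np.load("q.npy");g,gi=loc(q[:2],q[2]);r=arm.landmark_of("knob",c);print([(x["confidence"],gi(atz(F,x["centre"],.278))*1000) for x in r[:2]])
E
```

```text
wrist_force: [-0.3, 0.6, -0.2]
t: 12.87
eef_pos: [0.4809, -0.2617, 0.2615]
eef_rot: [-0.503, 0.864, 0.0, -0.0]
wrist_force: [1.4, 0.6, -0.4]
opening: 0.0175
grasp_force: 24.8
d [-40.4   1.4   9.5] turn 0.12 t 12.87 loc [-32.5  33.6 261.5] F [ 1.4  0.6 -0.4] j [-0.14  0.11 -0.18 -0.   -1.28 -0.38]
[(0.7, array([-38.38043532,  37.99098188, 278.        ])), (0.26, array([-253.39626117,   61.83009677,  278.        ]))]
```

View pics/b_side.png

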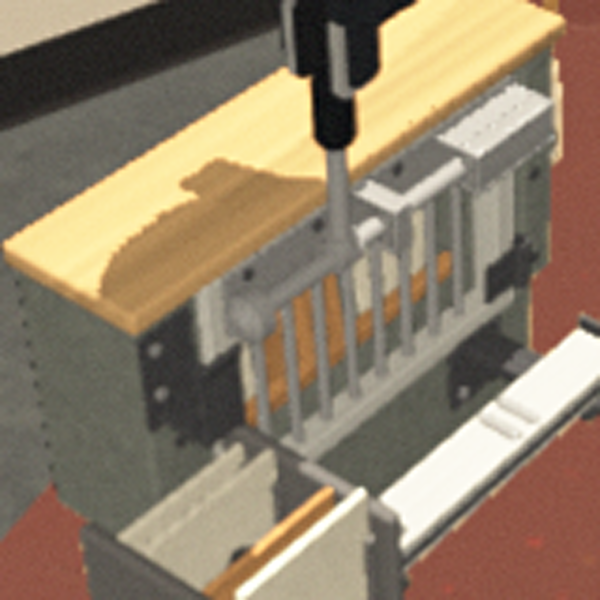

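```bash
python3 -m inch '[0.4,3.7,0,-1.43,0.9,7.4,0,-2.86,1.5,11.1,0,-4.3,2.2,14.8,0,-5.73,3,18.4,0,-7.16]'
python3 d.py -.034 .074 .252 -90 l
python3 -m inch '[0.4,3.7,0,-1.43,0.9,7.4,0,-2.86,1.5,11.1,0,-4.3,2.2,14.8,0,-5.73,3,18.4,0,-7.16]'
python3 d.py -.034 .074 .252 -90 l
```

```text
t: 13.38
eef_pos: [0.4631, -0.255, 0.2615]
eef_rot: [-0.557, 0.83, -0.0, -0.0]
wrist_force: [1.3, -1.7, -1.8]
opening: 0.0179
grasp_force: 24.6
d [-40.8 -22.7   9.5] turn 7.43 t 13.38 loc [-51.2  30.6 261.5] F [ 1.3 -1.7 -1.8] j [-0.13  0.08 -0.21  0.   -1.28 -0.26]
t: 13.8
eef_pos: [0.4453, -0.2507, 0.2616]
eef_rot: [-0.608, 0.794, -0.0, 0.0]
wrist_force: [1.4, -0.6, -1.4]
opening: 0.0176
grasp_force: 24.6
d [-38.2 -46.    9.7] turn 14.58 t 13.8 loc [-68.9  25.5 261.6] F [ 1.4 -0.6 -1.4] j [-0.13  0.05 -0.25 -0.   -1.27 -0.14]
```

```bash
python3 -m inch '[0.4,3.7,0,-1.43,0.9,7.4,0,-2.86,1.5,11.1,0,-4.3,2.2,14.8,0,-5.73,2.7,17,0,-6.6]'
python3 -m inch '[0,0,0,0,0,0,0,0,0,0,0,0,0,0,0,0]'
python3 d.py -.034 .074 .252 -90 l
python3 - <<'E'
from h import *
F=arm.grab_frame("side");im=cv2.resize(F["color"],None,fx=4,fy=4,interpolation=cv2.INTER_CUBIC)
q=np.load("q.npy");g,gi=loc(q[:2],q[2])
for th,col in((.365,(0,255,0)),(.30,(0,255,255))):
    P=np.array([proj(F,g([-.018-.219*np.sin(th)*k,-.115+.219*np.cos(th)*k,z])) for k,z in((0,.21),(1,.21),(1,.06),(0,.06))])*4+2
    cv2.polylines(im,[P.astype(int)],True,col,1)
cv2.imwrite("pics/f.png",im[4*180:4*325,4*180:4*360])
r=arm.landmark_of("carrier_back","side");print([(x["confidence"],gi(atz(F,x["centre"],.144))*1000) for x in r[:1]])
E
```

```text
t: 14.22
eef_pos: [0.4281, -0.2488, 0.2617]
eef_rot: [-0.653, 0.758, -0.0, 0.0]
wrist_force: [2.6, 0.4, -1.0]
opening: 0.0175
grasp_force: 24.7
t: 14.55
eef_pos: [0.4285, -0.2488, 0.2616]
eef_rot: [-0.652, 0.758, 0.0, 0.0]
wrist_force: [2.3, 0.2, -0.6]
opening: 0.0177
grasp_force: 24.8
d [-33.4 -66.8   9.6] turn 21.03 t 14.55 loc [-84.4  18.8 261.6] F [ 2.3  0.2 -0.6] j [-0.13  0.02 -0.28 -0.   -1.27 -0.02]
[(0.95, array([-114.75096843,  108.92741535,  144.        ]))]
```

View pics/f.png

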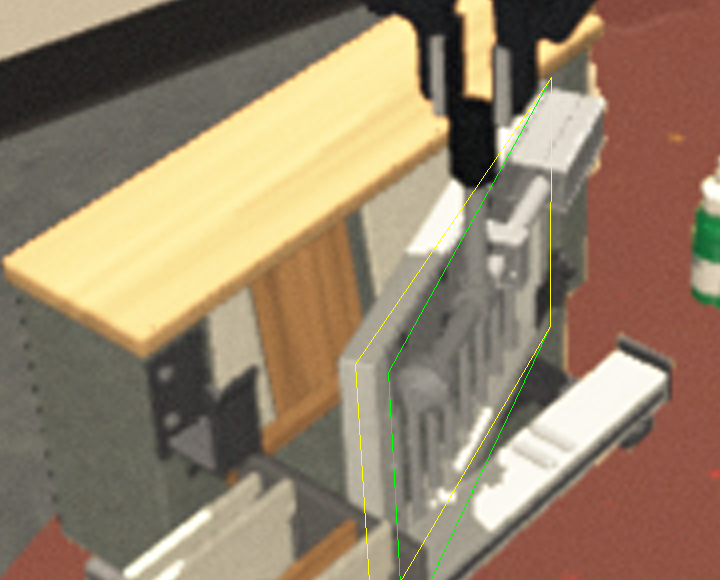

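```bash
python3 - <<'E'
from h import *
q=np.load("q.npy");g,gi=loc(q[:2],q[2])
F=arm.grab_frame("side")
print(gi(atz(F,(180+545/4,180+442/4),.088))*1000)
for n in("carrier_back","carrier_slide"):
    r=arm.recognise(n,"side");print(n,[(x["confidence"],x["centre"]) for x in r[:1]])
E
python3 d.py -.034 .074 .252 -90 l
```

```text
[-88.76014144 -20.58260529  88.        ]
carrier_back [(0.8, [248.1, 334.6])]
carrier_slide [(0.76, [246.9, 338.0])]
d [-33.5 -66.9   9.5] turn 21.04 t 14.8 loc [-84.4  18.7 261.5] F [ 2.3 -0.3  0.3] j [-0.13  0.02 -0.28 -0.   -1.27 -0.02]
```

Run:
```python
from h import *
q=np.load("q.npy");g,gi=loc(q[:2],q[2])
F=arm.grab_frame("side");k=8
im=cv2.resize(F["color"],None,fx=k,fy=k,interpolation=cv2.INTER_CUBIC)
for y,col in((.115,(0,255,0)),(.107,(0,0,255))):
    for yy in(y,y+.09):
      for xs in((-.150,-.130),(-.040,-.020)):
        P=np.array([proj(F,g([x,yy,.159])) for x in xs])*k+k/2
        cv2.line(im,*[tuple(int(v) for v in p) for p in P],col,1)
c=np.array(proj(F,g([-.085,.16,.159]))).astype(int);print(c)
cv2.imwrite("pics/c.png",im[k*(c[1]-35):k*(c[1]+35),k*(c[0]-50):k*(c[0]+50)])
```

```text
[242 318]
```

View pics/c.png

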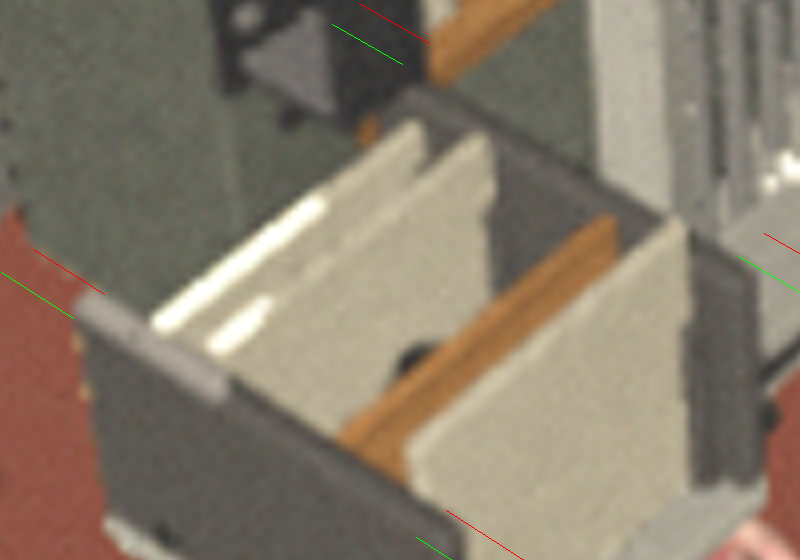

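```bash
python3 -c "
from station import arm
s=arm.get_state();print(s['t'],s['grasp_force'],s['wrist_force']);print(arm.hand_in())"
```

```text
14.85 24.767792522907257 [3.36785854 0.84283192 0.16285726]
the job is handed in; nothing more can be done
None
```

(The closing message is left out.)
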